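# Hang the trimming hammer back on the crowded rack

## Robot

A 6-joint arm with a two-finger parallel gripper is mounted at the origin on the work surface. World frame = base frame: x ahead of the robot, y to its left, z up, the work surface at z = 0. Lengths are in mm, angles in rad, forces in N, time in s.
With the tool pointing down it reaches from about 400 to 925 mm from the base axis. Payload 12.5 kg.
Tool frame: the origin (TCP) lies midway between the tips of the shut fingers; the grasp point (between the pads) lies 19 mm behind it; z points along the fingers, y is the direction in which the jaws open and shut (so a half turn about z gives the same grasp; the last joint's range is limited). The gripper opens to 95 mm and grips with 3 to 60 N. Pads are 20 mm wide; open, the fingers measure 119 mm over their backs; the gripper's body (75 mm by 180 mm) begins 59 mm behind the grasp point.
Start: joints at [1.021, 0.491, 1.559, -0, 1.092, -0.106], TCP at [268.346, 564.48, 214.661] pointing down, gripper open.
Joint ranges: [-3.1, 3.1], [-0.84, 2.19], [0.05, 2.79], [-1.13, 4.28], [0.06, 2.93], [-2.69, 2.69]. Speed limits (rad/s): [2.22, 2.22, 2.79, 3.14, 3.14, 3.14].

## Interface

Orientations are given as [roll, pitch, yaw] about the fixed x, y, z axes, in that order (R = Rz(yaw) Ry(pitch) Rx(roll)).
In Python, from cell import env gives the robot as it stands.
- The arm moves only by the tool arm_command, never from a script. Its argument "steps" is a list of rows, each an object of numbers: "dx", "dy", "dz": the shift along the tool's x, y, z as a fraction of full scale; "rx", "ry", "rz": the turn, a rotation vector about the tool's x, y, z as a fraction of full scale; "claw": the gripper command: -1 is fully open, 1 is shut, values between are in proportion. In form: [{"dx": .., "dy": .., "dz": .., "rx": .., "ry": .., "rz": .., "claw": ..}, ...]. A call has 1 to 10 rows; each row shifts and turns the pose as measured when the row begins, along the tool's axes as they then stand; what a row does not reach is not made up. Full scale, the value 1, is 0.8 m for a shift and 90 degrees for a turn. A row lasts 1/8 s, in which the tool goes at most 62.5 mm and 10.7 degrees, less where a joint would pass 70% of its speed; a pose out of reach is approached as far as the arm can. A call with a number of a shift or a turn outside -1 to 1 is refused whole. A call with a gripper value outside its range is refused whole. The fingers move at their own pace and stop on an object; the grip force is fixed at half the most. Time passes only in rows, so rows that do not move let the fingers close. It gives the time, the measured TCP pose, the force and the opening at its end, in the units of the state.
- env.state(): the state, without advancing time (a new reading comes with each control period).
- env.read_camera(name): name is "scene" or "top" or "wrist"; returns (picture, depth): 400x640x3 uint8, red, green, blue; 400x640 float32, mm along the optical axis (not along the pixel's ray), 0 where there is no reading.
- env.get_calibration(name): a dict with "vfov" (degrees; the focal length in pixels is half the picture's height over the tangent of half this angle, whatever the lens; pixels are square), "cx", "cy" (the principal point, pixels), "xyz" and "attitude" of the camera in the world. Camera axes: x right, y up, looking along -z (the intrinsics and any distortion apply to the point x, -y, -z); pixel columns grow to the right and rows downward; lengths in mm; the calibration is good to about 2 mm. A picture is of the moment at which its call begins: read the wrist's pose just before it. get_calibration takes no time and is no camera call; for the wrist camera it gives the pose at the moment of the call.
- env.job_done(): hands the job in, once; it reports no verdict.
The state is a dict: "t": time; "joints": joint angles; "qvel": joint speeds; "tau": joint torques, N m; "eef_pos": TCP position; "tcp_rot": TCP orientation; "ft_force": force on the tool from outside, world axes, zero at the start; "moment": the same for the moment, N m; "opening": opening from 0.0 (shut) to 1.0 (fully open).
Only numpy, scipy, OpenCV 4.12 (cv2) and the standard library are available. Lean on these libraries where they do the work, as an engineer would, in place of code of your own. Each camera call takes 0.05 s, during which the arm holds its last target.

## Task

Take the stone-trimming hammer off its wooden stand and hang it by its head on the one free hanger of the tool rack: press it back gently against the hanger's sprung plate, lower it behind the upturned tips until it sits fully down, centred on both prongs and upright, and let go. Do not knock the hammers hanging on either side, do not force the hanger, and leave the stone block alone.

Things in the scene. Friction and masses are not known exactly. Their poses are not given: they have to be found in the camera images.
- hammer_head (a point): Hammer to hang: steel head 22 (x) x 84 (y) x 28 mm (z), handle 19 mm thick, 132 mm straight down from it; 0.3 to 0.55 kg. Point: head centre, 14 mm above its underside; z up; a half turn about z changes nothing. Starts upright, head lying across the stand's uprights. Grasp the head from above across its 22 mm, mid-length; lift 140 mm to bring the handle over the stand.
- stand: Fixed wooden stand: base 100 x 110 x 12 mm, two uprights 50 mm (x) by 10 mm (y), tops 152 mm above the table, 46 mm free between them along y, open to front and back. Origin under its base's centre, z up. The hammer's handle hangs in the gap.
- bay: Free hanger: clamp on the rail holding a fork. Four forks, 96 mm apart along y; the free one is between two occupied. Origin midway between the prongs, at their upper faces (190 mm above the table), for a fork drawn fully out; x into the rack, y along the rail, z up. Clamp 144-166 mm behind. The fork telescopes: it is pushed in by s = 0 to 60 mm along x, NOT MEASURED: feel or see it. It stays put.
- bay_tips (a point): Midway between the fork's two upturned tips, at the prongs' upper faces, on their inner side, IF s = 0; the true place is s farther along x. Prongs 10 mm wide, centred 27 mm left and right (44 mm free between, open in front); tips 8 mm thick, 12 mm high above the prongs. A hung head rests on both prongs against the tips, its centre 14 mm above them and 11 mm behind the tips.
- bay_plate (a point): Front of the sprung plate at rest IF s = 0 (true: s farther), 14 mm behind the tips: two pads 10 mm wide over the prongs, 2-36 mm above them; crossbar 50 mm behind. The head must push the pads back 8 mm or more to go down behind the tips; hard stop at 13 mm. Spring: 3 N to start, 7 N at 8 mm, 9.5 N at 13 mm; its rubbing can hold up a head not pressed down. Pushes over 20 N damage it.
- neighbour0_head (a point): Hammer hanging on a fork at one end of the rack: dark head with round faces, 22 x 84 x 28 mm, handle down; point: centre of its head, z up. Heads in adjoining forks are 12 mm apart end to end. Leave it as it is.
- neighbour1_head (a point): Mallet hanging on the other middle fork, beside the free one: light metal head with black caps, 22 x 84 x 28 mm; point: centre of its head, z up. Leave it as it is.
- neighbour2_head (a point): Hammer hanging on the fork at the rack's other end: dark head with round faces, 22 x 84 x 28 mm; point: centre of its head, z up. Leave it as it is.
- block_center (a point): Loose sawn block of green stone, 80 x 60 x 50 mm, on the table; point: its centre. Leave it where it is.
Mind the look-alikes: they are no part of the job. What is shaped like the part that bears hammer_head but blue or orange is not meant.

How it is judged:
By the outcome, as a careful person would: the job done as asked, in the order asked, and still so for the second after the job is handed in, with the robot touching nothing.
It also fails if it takes over 64 s, if anything falls off the work surface, if the arm or the gripper's body presses on something with over 40 N, if the wrist force passes 120 N, or if a joint passes its speed limit or range.

## Working session

There is one attempt and no reset: what is moved stays moved. The work goes in short steps, Python scripts to look and compute and a tool call to move; the robot and the scene stay as the last step left them, time stands still between calls to the robot, and variables do not carry over. Pictures are saved under pics/ and viewed, and the job is handed in when it is done.

Besides the shell and the picture viewer there is one more tool, called after "Call:" by a JSON object that holds its "name" and its "arguments", one argument or row to a line. arm_command: Moves the arm, as the interface text tells. Its arguments: {"type":"object","properties":{"steps":{"type":"array","items":{"type":"object","properties":{"dx":{"type":"number"},"dy":{"type":"number"},"dz":{"type":"number"},"rx":{"type":"number"},"ry":{"type":"number"},"rz":{"type":"number"},"claw":{"type":"number"}}}}},"required":["steps"]}

```bash
ls; mkdir -p pics
python3 - <<'E'
from cell import env
import cv2,numpy as np
print(env.state())
for n in ["scene","top","wrist"]:
    c=env.get_calibration(n);print(n,c)
    p,d=env.read_camera(n);np.savez(f"{n}0.npz",p=p,d=d)
    cv2.imwrite(f"pics/{n}0.png",p[:,:,::-1])
E
```

```text
pics
{'t': 0.0, 'joints': array([ 1.02142057e+00,  4.91555154e-01,  1.55947264e+00,  1.12841351e-05,
        1.09167758e+00, -1.05589808e-01]), 'qvel': array([ 0.00073487,  0.0007708 , -0.0003181 ,  0.00029943,  0.00010717,
        0.00124983]), 'tau': array([-1.69808496e-03, -6.12648439e+01, -2.58181411e+01,  6.92755217e-02,
        4.81972564e-02, -1.12798064e-04]), 'eef_pos': array([268.19143911, 564.25773339, 214.05649684]), 'tcp_rot': array([-3.14048719e+00, -1.27225425e-04,  2.69780143e+00]), 'ft_force': array([ 0.65513012,  0.11932404, -0.3343931 ]), 'moment': array([ 0.02279736,  0.03277689, -0.00385323]), 'opening': 1.002566585854386}
scene {'vfov': 52.97611616514752, 'cx': 318.7498492810161, 'cy': 205.8617634957741, 'xyz': array([ 910.01155382, -263.69611723, 1016.69216404]), 'attitude': array([0.49261535, 0.00222807, 1.10596273])}
top {'vfov': 44.12090383444939, 'cx': 321.6871964070647, 'cy': 203.61773938640556, 'xyz': array([ 245.65138495,  -67.47238859, 1534.21132339]), 'attitude': array([ 0.16357027, -0.01286513, -1.57046651])}
wrist {'vfov': 63.63390055797026, 'cx': 321.40282787571675, 'cy': 200.9809648826992, 'xyz': array([196.21947846, 599.28551793, 382.86423176]), 'attitude': array([-2.89953403e-01,  8.67946851e-04,  1.12609339e+00])}
```

View pics/scene0.png

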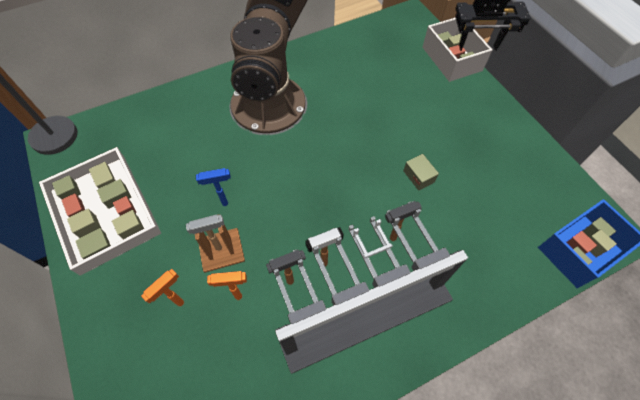

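View pics/top0.png

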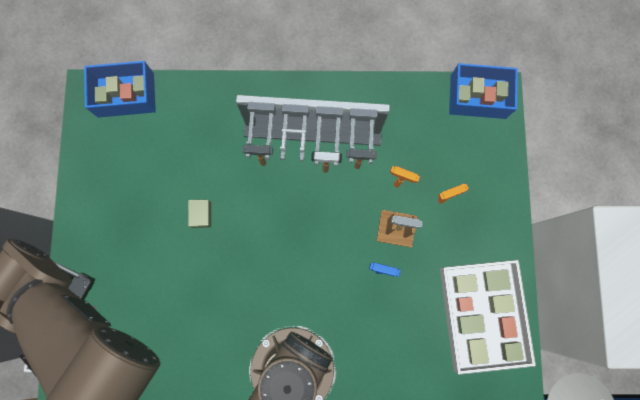

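View pics/wrist0.png

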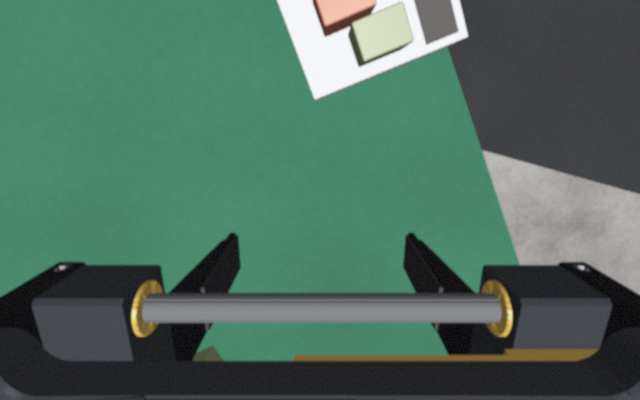

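The grey hammer head at scene (205,224) / top (407,222) lies across the wooden stand, so it is the one meant. The look-alikes are blue (scene 213,176) and orange (160,288 and 227,280). The free fork is at scene (370,240) / top (293,133), between the end hammer and the white-headed mallet. I'll enlarge both spots to confirm.

```bash
cat > h.py <<'E'
import numpy as np,cv2
from scipy.spatial.transform import Rotation as Ro
def R(a): return Ro.from_euler('xyz',a).as_matrix()
def f_of(c): return 200/np.tan(np.radians(c['vfov']/2))
def pts(c,d):
    f=f_of(c);v,u=np.mgrid[0:400,0:640].astype(float)
    P=np.stack([(u-c['cx'])/f*d,-(v-c['cy'])/f*d,-d],-1)
    return P@R(c['attitude']).T+c['xyz']
def ray(c,u,v):
    f=f_of(c);r=np.array([(u-c['cx'])/f,-(v-c['cy'])/f,-1.]);return R(c['attitude'])@r
def onz(c,u,v,z):
    r=ray(c,u,v);return c['xyz']+r*(z-c['xyz'][2])/r[2]
def proj(c,p):
    q=R(c['attitude']).T@(np.array(p)-c['xyz']);f=f_of(c);return c['cx']+f*q[0]/-q[2],c['cy']-f*q[1]/-q[2]
E
python3 - <<'E'
from h import *
from cell import env
S=np.load('scene0.npz');T=np.load('top0.npz')
a=cv2.resize(S['p'][160:340,140:300],None,fx=3.2,fy=3.2,interpolation=cv2.INTER_CUBIC)
b=cv2.resize(S['p'][190:370,260:480],None,fx=3.2,fy=3.2,interpolation=cv2.INTER_CUBIC)
cv2.imwrite('pics/c1.png',a[:,:,::-1]);cv2.imwrite('pics/c2.png',b[:,:,::-1])
t=cv2.resize(T['p'][85:260,230:430],None,fx=3.4,fy=3.4,interpolation=cv2.INTER_CUBIC)
cv2.imwrite('pics/c3.png',t[:,:,::-1])
for n,D,l in (('scene',S,[(205,224),(325,240),(286,262),(404,212),(422,172),(370,130)]),('top',T,[(407,222),(326,157),(258,150),(361,155),(198,213),(250,240)])):
    P=pts(env.get_calibration(n),D['d'])
    for u,v in l: print(n,u,v,P[v,u].round(1))
E
```

```text
scene 205 224 [ 433.1 -320.2  181.7]
scene 325 240 [607.1 -98.7 218.5]
scene 286 262 [ 614.8 -194.6  218. ]
scene 404 212 [626.   90.1 218.8]
scene 422 172 [479.6 280.3  49.8]
scene 370 130 [251.1 246.9   3.8]
top 407 222 [ 418.1 -321.1  180.6]
top 326 157 [593.4 -96.2 215.5]
top 258 150 [613.3  91.4 212.7]
top 361 155 [ 598.7 -192.4  218. ]
top 198 213 [461.1 288.5  48.7]
top 250 240 [383.4 135.1   3.8]
```

View pics/c1.png

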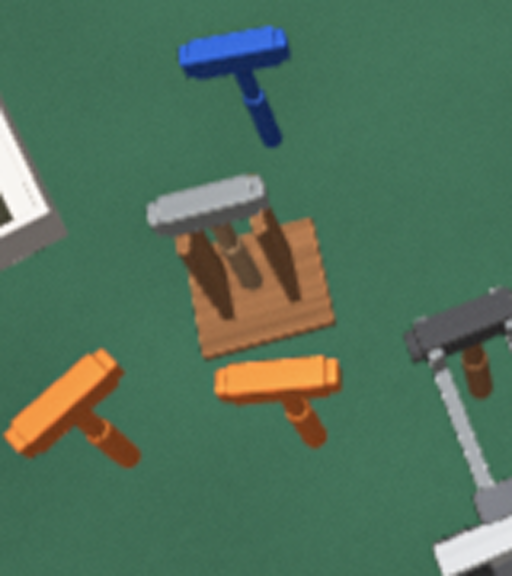

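View pics/c2.png

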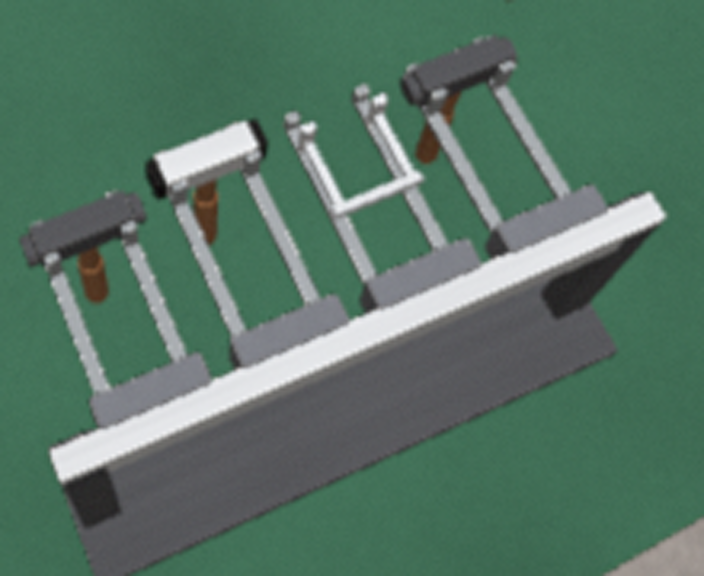

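View pics/c3.png

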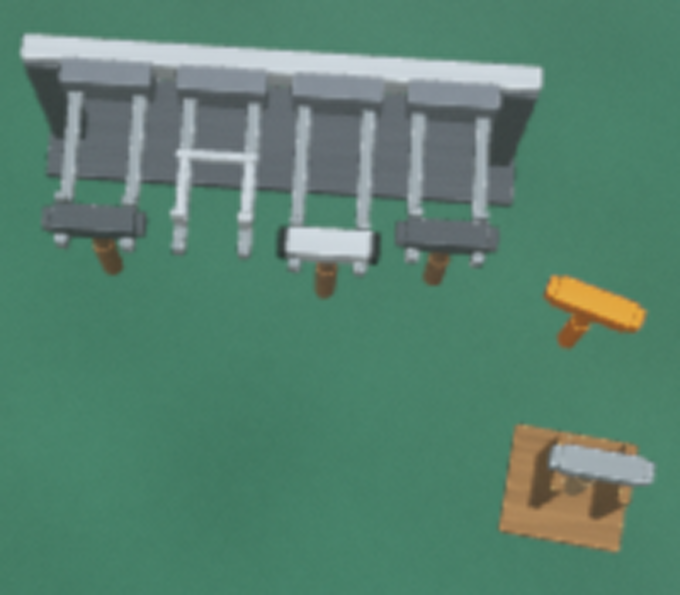

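Confirmed: the grey-headed hammer is on the stand, and the free fork is the second from the left in the top view. Next I'll measure positions from depth.

Run:
```python
from h import *
from cell import env
def rect(Q,name):
    (c,s,a)=cv2.minAreaRect(Q[:,:2].astype(np.float32)); 
    box=cv2.boxPoints((c,s,a)); e=[box[1]-box[0],box[2]-box[1]]; L=max(e,key=np.linalg.norm)
    ang=np.degrees(np.arctan2(L[1],L[0]))%180
    print(name,len(Q),'c',np.round(c,1),'size',np.round(s,1),'long axis deg',ang.round(2),'z',np.median(Q[:,2]).round(1), 'mean',Q[:,:2].mean(0).round(1))
for n in ('scene','top'):
    D=np.load(n+'0.npz');P=pts(env.get_calibration(n),D['d']);hsv=cv2.cvtColor(D['p'],cv2.COLOR_RGB2HSV)
    def sel(x0,x1,y0,y1,z0,z1,m=True): return P[(P[...,0]>x0)&(P[...,0]<x1)&(P[...,1]>y0)&(P[...,1]<y1)&(P[...,2]>z0)&(P[...,2]<z1)&m&(D['d']>0)]
    rect(sel(370,480,-400,-250,172,190),n+' head')
    rect(sel(340,500,-400,-220,8,18),n+' standbase')
    for i,(y0,y1) in enumerate([(35,150),(-148,-45),(-250,-146)]):
        rect(sel(560,660,y0,y1,208,228),n+f' nb{i}')
    rect(sel(560,700,-40,48,197,240),n+' tips/plate')
    rect(sel(560,700,-40,48,220,240),n+' plate top')
    rect(sel(560,840,-300,200,240,330),n+' above240')
    rect(sel(430,500,230,340,44,60),n+' block')
    Q=sel(560,800,-35,45,190,197); 
    Q=sel(720,860,-300,200,150,400); print(n,'rail z hist',np.histogram(Q[:,2],bins=np.arange(150,300,10)))
```

```text
scene head 340 c [ 424.  -321.7] size [83.8 23.6] long axis deg 80.12 z 179.6 mean [ 425.3 -321.7]
scene standbase 920 c [ 424.5 -319.5] size [109.8 101.1] long axis deg 80.18 z 12.3 mean [ 437.8 -316.5]
scene nb0 396 c [622.9  93.2] size [84.8 30.6] long axis deg 86.91 z 217.9 mean [621.6  91.3]
scene nb1 440 c [603.  -97.6] size [83.4 30.7] long axis deg 86.83 z 218.1 mean [601.8 -98.3]
scene nb2 459 c [ 611.  -194.1] size [83.2 30.6] long axis deg 86.68 z 217.8 mean [ 610.1 -194.6]
scene tips/plate 355 c [635.7  -3.5] size [65.6 83.8] long axis deg 176.36 z 207.2 mean [647.1  -4.4]
scene plate top 33 c [619.7  -2.3] size [63.2  5.6] long axis deg 87.28 z 225.9 mean [619.9  -3.6]
scene above240 0 c [0. 0.] size [0. 0.] long axis deg 0.0 z nan mean [nan nan]
scene block 444 c [465.2 288. ] size [70.6 60.9] long axis deg 1.96 z 50.6 mean [465.4 286.8]
scene rail z hist (array([  29,   29,   43,  205,  248,  289, 3367,    5,    0,    0,    0,
          0,    0,    0]), array([150, 160, 170, 180, 190, 200, 210, 220, 230, 240, 250, 260, 270,
       280, 290]))
top head 229 c [ 421.3 -32
[... 469 characters left out ...]
 191 c [634.5  -2.6] size [64.6 82.8] long axis deg 175.22 z 205.9 mean [645.9  -3.6]
top plate top 21 c [617.7  -1.5] size [63.5  6.3] long axis deg 86.88 z 223.6 mean [617.3   2.6]
top above240 0 c [0. 0.] size [0. 0.] long axis deg 0.0 z nan mean [nan nan]
top block 449 c [464.3 289.3] size [69.6 61.8] long axis deg 1.73 z 49.7 mean [464.4 288.8]
top rail z hist (array([  19,   24,   59,  143,  140,  437, 1357,   21,    0,    0,    0,
          0,    0,    0]), array([150, 160, 170, 180, 190, 200, 210, 220, 230, 240, 250, 260, 270,
       280, 290]))
  return _methods._mean(a, axis=axis, dtype=dtype,
  ret = ret.dtype.type(ret / rcount)
<stdin>:7: RuntimeWarning: Mean of empty slice.
  ret = um.true_divide(
```

```bash
cat >> h.py <<'E'
def tool(yaw): return R([np.pi,0,yaw])
def rows(p,yaw,p2,yaw2,maxd=55,maxr=np.radians(9.9),n=None):
    "split move into rows in tool axes"
    p=np.array(p,float);p2=np.array(p2,float)
    n=n or int(max(np.ceil(np.linalg.norm(p2-p)/maxd),np.ceil(abs(yaw2-yaw)/maxr)))
    for i in range(n):
        T=tool(yaw); st=T.T@((p2-p)/n)
        print('{"dx":%.4f,"dy":%.4f,"dz":%.4f,"rz":%.4f}'%(*(st/800),-(yaw2-yaw0(yaw,yaw2,i,n))/np.radians(90)/(n-i)) )
        yaw=yaw+(yaw2-yaw)/(n-i); 
        p=p+(p2-p)/(n-i) if False else p
def yaw0(y,y2,i,n): return y
E
python3 - <<'E'
from h import *
from cell import env
s=env.state();c=env.get_calibration('wrist')
T=R(s['tcp_rot']);Rc=R(c['attitude'])
print('cam in tool',T.T@(c['xyz']-s['eef_pos']),'view',T.T@Rc@[0,0,-1],'right',T.T@Rc@[1,0,0],'up',T.T@Rc@[0,1,0])
# where optical axis at 330 below
y=np.radians(86.9);Tn=tool(y)
o=T.T@(c['xyz']-s['eef_pos']);v=T.T@Rc@[0,0,-1]
for z in (330,):
    o_w=Tn@o;v_w=Tn@v; zc=z+o_w[2]; k=(200-zc)/v_w[2]; hit=o_w+k*v_w; print('hit rel',hit, 'cam h',zc-200)
    tgt=np.array([620,-2])-hit[:2]; print('TCP target',tgt)
    rows(s['eef_pos'],s['tcp_rot'][2],[*tgt,z],y)
E
```

```text
cam in tool [  80.10321506    0.52440507 -168.72775493] view [-2.86008832e-01 -1.39874660e-04  9.58226971e-01] right [-8.72461975e-04  9.99999613e-01 -1.14437630e-04] up [9.58226584e-01 8.68746769e-04 2.86008843e-01]
hit rel [-9.86862281e-03 -9.07292945e+00 -1.30000000e+02] cam h 298.72775492908215
TCP target [620.00986862   7.07292945]
{"dx":-0.0536,"dy":-0.0339,"dz":-0.0111,"rz":0.0578}
{"dx":-0.0564,"dy":-0.0289,"dz":-0.0111,"rz":0.0578}
{"dx":-0.0588,"dy":-0.0236,"dz":-0.0111,"rz":0.0578}
{"dx":-0.0607,"dy":-0.0182,"dz":-0.0111,"rz":0.0578}
{"dx":-0.0621,"dy":-0.0126,"dz":-0.0111,"rz":0.0578}
{"dx":-0.0630,"dy":-0.0069,"dz":-0.0111,"rz":0.0578}
{"dx":-0.0634,"dy":-0.0012,"dz":-0.0111,"rz":0.0578}
{"dx":-0.0632,"dy":0.0046,"dz":-0.0111,"rz":0.0578}
{"dx":-0.0625,"dy":0.0103,"dz":-0.0111,"rz":0.0578}
{"dx":-0.0613,"dy":0.0159,"dz":-0.0111,"rz":0.0578}
{"dx":-0.0596,"dy":0.0214,"dz":-0.0111,"rz":0.0578}
{"dx":-0.0574,"dy":0.0267,"dz":-0.0111,"rz":0.0578}
{"dx":-0.0548,"dy":0.0318,"dz":-0.0111,"rz":0.0578}
```

Run:
```python
from h import *
from cell import env
s=env.state()
rows(s['eef_pos'],s['tcp_rot'][2],[610,-100,340],np.radians(86.9),n=15)
```

```text
{"dx":-0.0495,"dy":-0.0378,"dz":-0.0105,"rz":0.0501}
{"dx":-0.0523,"dy":-0.0338,"dz":-0.0105,"rz":0.0501}
{"dx":-0.0548,"dy":-0.0295,"dz":-0.0105,"rz":0.0501}
{"dx":-0.0570,"dy":-0.0251,"dz":-0.0105,"rz":0.0501}
{"dx":-0.0588,"dy":-0.0206,"dz":-0.0105,"rz":0.0501}
{"dx":-0.0602,"dy":-0.0159,"dz":-0.0105,"rz":0.0501}
{"dx":-0.0613,"dy":-0.0111,"dz":-0.0105,"rz":0.0501}
{"dx":-0.0619,"dy":-0.0063,"dz":-0.0105,"rz":0.0501}
{"dx":-0.0622,"dy":-0.0014,"dz":-0.0105,"rz":0.0501}
{"dx":-0.0622,"dy":0.0035,"dz":-0.0105,"rz":0.0501}
{"dx":-0.0617,"dy":0.0084,"dz":-0.0105,"rz":0.0501}
{"dx":-0.0608,"dy":0.0132,"dz":-0.0105,"rz":0.0501}
{"dx":-0.0596,"dy":0.0180,"dz":-0.0105,"rz":0.0501}
{"dx":-0.0580,"dy":0.0226,"dz":-0.0105,"rz":0.0501}
{"dx":-0.0560,"dy":0.0271,"dz":-0.0105,"rz":0.0501}
```

Call:
{"name": "arm_command", "arguments": {
  "steps": [
    {"dx": -0.05,"dy": -0.038,"dz": -0.02,"rz": 0.05,"claw": -1},
    {"dx": -0.052,"dy": -0.034,"dz": -0.02,"rz": 0.05,"claw": -1},
    {"dx": -0.055,"dy": -0.03,"dz": -0.02,"rz": 0.05,"claw": -1},
    {"dx": -0.057,"dy": -0.025,"dz": -0.02,"rz": 0.05,"claw": -1},
    {"dx": -0.059,"dy": -0.021,"dz": -0.02,"rz": 0.05,"claw": -1},
    {"dx": -0.06,"dy": -0.016,"dz": -0.02,"rz": 0.05,"claw": -1},
    {"dx": -0.061,"dy": -0.011,"dz": -0.02,"rz": 0.05,"claw": -1},
    {"dx": -0.062,"dy": -0.006,"dz": -0.01,"rz": 0.05,"claw": -1}
  ]
}}

```text
$.steps[0]: bad value
```

Call:
{"name": "arm_command", "arguments": {
  "steps": [
    {"dx": -0.05,"dy": -0.038,"dz": -0.02,"rx": 0,"ry": 0,"rz": 0.05,"claw": -1},
    {"dx": -0.052,"dy": -0.034,"dz": -0.02,"rx": 0,"ry": 0,"rz": 0.05,"claw": -1},
    {"dx": -0.055,"dy": -0.03,"dz": -0.02,"rx": 0,"ry": 0,"rz": 0.05,"claw": -1},
    {"dx": -0.057,"dy": -0.025,"dz": -0.02,"rx": 0,"ry": 0,"rz": 0.05,"claw": -1},
    {"dx": -0.059,"dy": -0.021,"dz": -0.02,"rx": 0,"ry": 0,"rz": 0.05,"claw": -1},
    {"dx": -0.06,"dy": -0.016,"dz": -0.02,"rx": 0,"ry": 0,"rz": 0.05,"claw": -1},
    {"dx": -0.061,"dy": -0.011,"dz": -0.02,"rx": 0,"ry": 0,"rz": 0.05,"claw": -1},
    {"dx": -0.062,"dy": -0.006,"dz": -0.01,"rx": 0,"ry": 0,"rz": 0.05,"claw": -1}
  ]
}}

```text
t: 1.15
eef_pos: [451.3, 199.4, 336.1]
tcp_rot: [-3.138, 0.002, 2.055]
ft_force: [0.9, 0.1, 0.3]
opening: 1.004
```

Run:
```python
from h import *
from cell import env
s=env.state()
rows(s['eef_pos'],s['tcp_rot'][2],[610,-100,340],np.radians(86.9),n=7)
```

```text
{"dx":-0.0605,"dy":0.0002,"dz":-0.0007,"rz":0.0489}
{"dx":-0.0603,"dy":0.0049,"dz":-0.0007,"rz":0.0489}
{"dx":-0.0598,"dy":0.0095,"dz":-0.0007,"rz":0.0489}
{"dx":-0.0589,"dy":0.0140,"dz":-0.0007,"rz":0.0489}
{"dx":-0.0576,"dy":0.0185,"dz":-0.0007,"rz":0.0489}
{"dx":-0.0560,"dy":0.0229,"dz":-0.0007,"rz":0.0489}
{"dx":-0.0541,"dy":0.0271,"dz":-0.0007,"rz":0.0489}
```

Call:
{"name": "arm_command", "arguments": {
  "steps": [
    {"dx": -0.06,"dy": 0,"dz": 0,"rx": 0,"ry": 0,"rz": 0.05,"claw": -1},
    {"dx": -0.06,"dy": 0.005,"dz": 0,"rx": 0,"ry": 0,"rz": 0.05,"claw": -1},
    {"dx": -0.06,"dy": 0.01,"dz": 0,"rx": 0,"ry": 0,"rz": 0.05,"claw": -1},
    {"dx": -0.059,"dy": 0.015,"dz": 0,"rx": 0,"ry": 0,"rz": 0.05,"claw": -1},
    {"dx": -0.058,"dy": 0.02,"dz": 0,"rx": 0,"ry": 0,"rz": 0.05,"claw": -1},
    {"dx": -0.057,"dy": 0.025,"dz": 0,"rx": 0,"ry": 0,"rz": 0.05,"claw": -1},
    {"dx": -0.055,"dy": 0.03,"dz": 0,"rx": 0,"ry": 0,"rz": 0.05,"claw": -1},
    {"dx": 0,"dy": 0,"dz": 0,"rx": 0,"ry": 0,"rz": 0,"claw": -1}
  ]
}}

```text
t: 2.15
eef_pos: [616.5, -117.0, 335.8]
tcp_rot: [-3.138, 0.003, 1.481]
ft_force: [-1.2, 0.8, -0.2]
opening: 1.004
```

Run:
```python
from h import *
from cell import env
import pickle
s=env.state();print(s['eef_pos'],s['tcp_rot'],s['qvel'].round(3))
c=env.get_calibration('wrist');p,d=env.read_camera('wrist')
pickle.dump((s,c,p,d),open('w1.pkl','wb'));cv2.imwrite('pics/w1.png',p[:,:,::-1])
```

```text
[ 616.45505589 -116.98703204  335.79991803] [-3.13837523  0.00315963  1.48148544] [ 0.026 -0.026  0.031  0.011  0.005 -0.003]
```

View pics/w1.png

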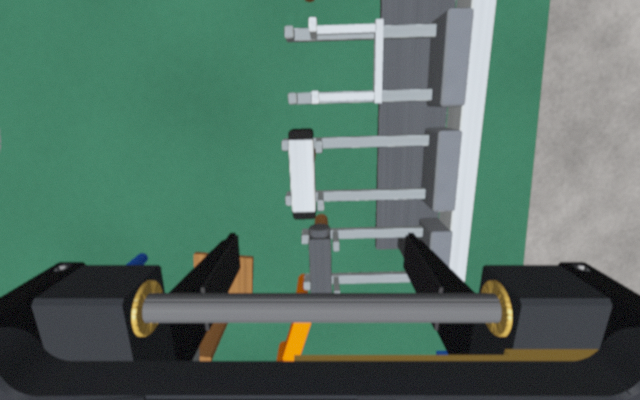

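The wrist view shows the free fork with its tips at (289,33) and (293,98), pads at (313,28) and (315,98), and the crossbar at x≈379. The mallet next to it is at (302,172).

Run:
```python
from h import *
import pickle
s,c,p,d=pickle.load(open('w1.pkl','rb'))
P=pts(c,d)
a=cv2.resize(p[0:130,260:460],None,fx=4,fy=4,interpolation=cv2.INTER_CUBIC);cv2.imwrite('pics/w1c.png',a[:,:,::-1])
th=np.radians(-3.1);ux=np.array([np.cos(th),np.sin(th)]);uy=np.array([-np.sin(th),np.cos(th)])
X=P[...,:2]@ux;Y=P[...,:2]@uy;Z=P[...,2]
print('height hist along fork rows')
for v in range(16,110,3):
    if 50<v<84 and v not in(60,72): continue
    print(v,[(u,round(X[v,u]),round(Y[v,u]),round(Z[v,u])) for u in (286,291,296,302,310,313,316,322,345,378) if Z[v,u]>150])
m=(Z>205)&(Z<222)&(X>540)&(X<640)&(Y<0)&(Y>-115)
def st(m,n): print(n,m.sum(),'X',np.percentile(X[m],[1,50,99]).round(1),'Y',np.percentile(Y[m],[1,50,99]).round(1),'Z',np.median(Z[m]).round(1))
st(m,'nb1')
st((Z>221)&(Z<235)&(Y>-20)&(Y<80)&(X<650),'plate tops')
st((Z>197)&(Z<207)&(Y>-20)&(Y<31)&(X<610),'tip R')
st((Z>197)&(Z<207)&(Y>31)&(Y<80)&(X<610),'tip L')
st((Z>221)&(Z<235)&(Y>31)&(Y<80)&(X<650),'padL');st((Z>221)&(Z<235)&(Y>-20)&(Y<31)&(X<650),'padR')
```

```text
height hist along fork rows
16 []
19 [(310, 619, 61, 224), (313, 621, 61, 225), (316, 624, 61, 224), (378, 674, 63, 207)]
22 [(310, 619, 59, 224), (313, 621, 59, 224), (316, 623, 59, 225), (378, 674, 61, 206)]
25 [(286, 598, 63, 200), (291, 602, 63, 199), (310, 619, 57, 224), (313, 621, 57, 225), (316, 623, 57, 223), (322, 628, 61, 205), (345, 647, 60, 204), (378, 674, 59, 207)]
28 [(286, 598, 61, 200), (291, 602, 60, 200), (296, 605, 63, 187), (302, 611, 63, 188), (310, 619, 55, 223), (313, 621, 55, 224), (316, 623, 55, 223), (322, 628, 59, 204), (345, 647, 58, 205), (378, 675, 57, 206)]
31 [(286, 597, 58, 200), (291, 602, 58, 201), (296, 605, 60, 189), (302, 610, 60, 188), (310, 618, 53, 223), (313, 621, 53, 222), (316, 623, 53, 221), (322, 628, 57, 204), (345, 647, 56, 205), (378, 675, 55, 205)]
34 [(286, 597, 56, 201), (291, 602, 56, 201), (296, 605, 58, 187), (302, 610, 58, 188), (310, 618, 53, 210), (313, 620, 53, 212), (316, 623, 53, 210), (322, 628, 55, 199), (345, 648, 56, 189), (378, 675, 52, 206)]
37 [(286, 597, 54, 198), (291, 601, 54, 199), (296, 605, 56, 189), (302, 610
[... 831 characters left out ...]
 626, 4, 204), (345, 646, 3, 204), (378, 675, 2, 206)]
100 [(291, 598, 2, 202), (296, 603, 2, 200), (302, 607, 2, 189), (310, 615, 2, 188), (313, 619, 1, 225), (316, 621, 1, 225), (322, 626, 1, 204), (345, 647, 1, 189), (378, 675, -1, 207)]
103 [(291, 598, 0, 200), (296, 602, 0, 189), (302, 607, -1, 188)]
106 []
109 [(313, 626, -2, 504)]
nb1 2341 X [594.6 606.4 623.6] Y [-104.4  -61.5  -23.1] Z 216.4
plate tops 206 X [617.7 620.4 623.5] Y [-0.4 53.8 62.5] Z 224.5
tip R 100 X [595.4 599.3 602.8] Y [-0.4  4.4  9.2] Z 200.2
tip L 118 X [595.7 599.8 603.4] Y [53.2 58.2 63.1] Z 200.1
padL 116 X [617.8 620.6 623.5] Y [53.1 57.7 62.6] Z 224.5
padR 90 X [617.6 620.4 623. ] Y [-0.4  4.4  9.2] Z 224.4
```

View pics/w1c.png

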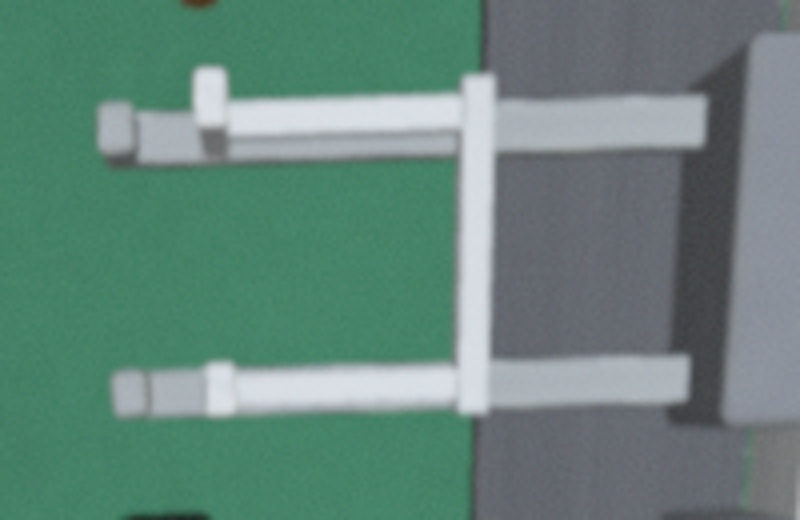

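Run:
```python
from h import *
from cell import env
s=env.state()
rows(s['eef_pos'],s['tcp_rot'][2],[408,-410,330],np.radians(81),n=7)
```

```text
{"dx":-0.0556,"dy":-0.0324,"dz":0.0011,"rz":0.0063}
{"dx":-0.0559,"dy":-0.0318,"dz":0.0011,"rz":0.0063}
{"dx":-0.0563,"dy":-0.0313,"dz":0.0011,"rz":0.0063}
{"dx":-0.0566,"dy":-0.0307,"dz":0.0011,"rz":0.0063}
{"dx":-0.0569,"dy":-0.0302,"dz":0.0011,"rz":0.0063}
{"dx":-0.0572,"dy":-0.0296,"dz":0.0011,"rz":0.0063}
{"dx":-0.0575,"dy":-0.0290,"dz":0.0011,"rz":0.0063}
```

Call:
{"name": "arm_command", "arguments": {
  "steps": [
    {"dx": -0.056,"dy": -0.032,"dz": 0.001,"rx": 0,"ry": 0,"rz": 0.006,"claw": -1},
    {"dx": -0.056,"dy": -0.032,"dz": 0.001,"rx": 0,"ry": 0,"rz": 0.006,"claw": -1},
    {"dx": -0.056,"dy": -0.031,"dz": 0.001,"rx": 0,"ry": 0,"rz": 0.006,"claw": -1},
    {"dx": -0.057,"dy": -0.031,"dz": 0.001,"rx": 0,"ry": 0,"rz": 0.006,"claw": -1},
    {"dx": -0.057,"dy": -0.03,"dz": 0.001,"rx": 0,"ry": 0,"rz": 0.006,"claw": -1},
    {"dx": -0.057,"dy": -0.03,"dz": 0.001,"rx": 0,"ry": 0,"rz": 0.006,"claw": -1},
    {"dx": -0.05,"dy": -0.025,"dz": 0.001,"rx": 0,"ry": 0,"rz": 0.006,"claw": -1},
    {"dx": 0,"dy": 0,"dz": 0,"rx": 0,"ry": 0,"rz": 0,"claw": -1}
  ]
}}

```text
t: 3.2
eef_pos: [407.5, -404.9, 332.3]
tcp_rot: [-3.139, 0.002, 1.431]
ft_force: [1.2, 0.9, -0.4]
opening: 1.0
```

Run:
```python
from h import *
from cell import env
import pickle
s=env.state();print(s['eef_pos'],s['tcp_rot'],s['qvel'].round(3))
c=env.get_calibration('wrist');p,d=env.read_camera('wrist')
pickle.dump((s,c,p,d),open('w2.pkl','wb'));cv2.imwrite('pics/w2.png',p[:,:,::-1])
P=pts(c,d)
m=(P[...,2]>170)&(P[...,2]<190)&(P[...,0]>360)&(P[...,0]<490)&(P[...,1]>-400)&(P[...,1]<-240)
m=cv2.morphologyEx(m.astype(np.uint8),cv2.MORPH_OPEN,np.ones((3,3)))>0
Q=P[m];cc,sz,a=cv2.minAreaRect(Q[:,:2].astype(np.float32));print(cc,sz,a,np.median(Q[:,2]),Q.mean(0))
v,u=np.nonzero(m);print(u.min(),u.max(),v.min(),v.max())
```

```text
[ 407.54209482 -404.89668467  332.32690097] [-3.13862471e+00  1.95155138e-03  1.43078288e+00] [ 0.038 -0.021  0.016  0.015  0.002  0.012]
(425.3188781738281, -321.9039611816406) (83.51962280273438, 22.040834426879883) 80.11848449707031 178.2629628038025 [ 425.54985668 -320.60087843  178.00572294]
315 340 54 144
```

View pics/w2.png

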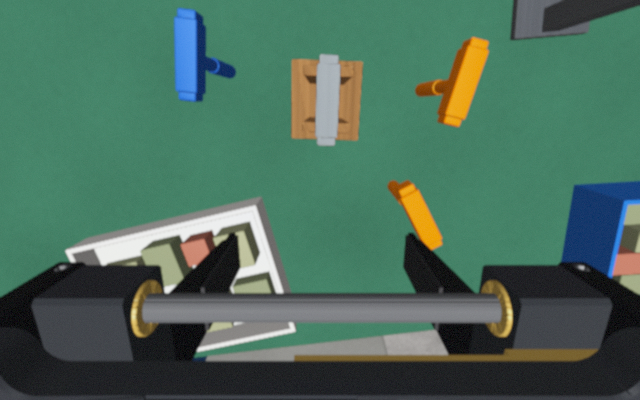

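Sharp view: the grey head spans (315–340, 54–144) over the stand. Its centre is (425.3, -321.9) with its long axis at 80.1°. I'll check the look-alikes' heights before descending.

Run:
```python
from h import *
import pickle
s,c,p,d=pickle.load(open('w2.pkl','rb'));P=pts(c,d)
for u,v in [(464,80),(424,222),(186,55),(190,240)]: print(u,v,P[v,u].round())
o=np.array([425.3,-321.9])
ph=np.radians(80.1)
rows(s['eef_pos'],s['tcp_rot'][2],[*o,215],ph,n=4)
rr=Ro.from_euler('xyz',s['tcp_rot']).inv()*Ro.from_euler('xyz',[np.pi,0,ph]); print(rr.as_rotvec()/np.radians(90))
```

```text
464 80 [ 563. -321.  158.]
424 222 [ 517. -467.  157.]
186 55 [ 295. -260.  158.]
190 240 [ 188. -496.   39.]
{"dx":0.0265,"dy":0.0019,"dz":0.0367,"rz":0.0052}
{"dx":0.0265,"dy":0.0017,"dz":0.0367,"rz":0.0052}
{"dx":0.0265,"dy":0.0014,"dz":0.0367,"rz":0.0052}
{"dx":0.0265,"dy":0.0012,"dz":0.0367,"rz":0.0052}
[-0.00186892  0.00127325  0.02086281]
```

Their tops are at 158 mm and more than 100 mm away, so the way down is clear.

Call:
{"name": "arm_command", "arguments": {
  "steps": [
    {"dx": 0.0265,"dy": 0.002,"dz": 0.02,"rx": -0.002,"ry": 0.001,"rz": 0.006,"claw": -1},
    {"dx": 0.0265,"dy": 0.002,"dz": 0.02,"rx": 0,"ry": 0,"rz": 0.005,"claw": -1},
    {"dx": 0.0265,"dy": 0.0015,"dz": 0.03,"rx": 0,"ry": 0,"rz": 0.005,"claw": -1},
    {"dx": 0.0265,"dy": 0.001,"dz": 0.03,"rx": 0,"ry": 0,"rz": 0.005,"claw": -1},
    {"dx": 0,"dy": 0,"dz": 0,"rx": 0,"ry": 0,"rz": 0,"claw": -1}
  ]
}}

```text
t: 3.88
eef_pos: [429.6, -310.6, 251.8]
tcp_rot: [3.139, -0.0, 1.408]
ft_force: [-0.9, -0.2, 1.4]
opening: 0.999
```

Run:
```python
from h import *
from cell import env
s=env.state();print(s['eef_pos'],s['tcp_rot'],s['qvel'].round(3))
ph=np.radians(80.1)
rr=Ro.from_euler('xyz',s['tcp_rot']).inv()*Ro.from_euler('xyz',[np.pi,0,ph]); print(rr.as_rotvec()/np.radians(90))
print((R(s['tcp_rot']).T@(np.array([425.3,-321.9,150])-s['eef_pos']))/800)
```

```text
[ 429.61481435 -310.6098135   251.78955004] [ 3.13890168e+00 -4.29237068e-07  1.40787874e+00] [ 0.004 -0.019 -0.044 -0.003  0.011 -0.008]
[ 1.71310941e-03 -8.72753390e-06  6.28343691e-03]
[-0.01480073 -0.00337542  0.12722831]
```

Call:
{"name": "arm_command", "arguments": {
  "steps": [
    {"dx": -0.0148,"dy": -0.0034,"dz": 0.03,"rx": 0.0017,"ry": 0,"rz": 0.006,"claw": -1},
    {"dx": 0,"dy": 0,"dz": 0,"rx": 0,"ry": 0,"rz": 0,"claw": -1},
    {"dx": 0,"dy": 0,"dz": 0,"rx": 0,"ry": 0,"rz": 0,"claw": -1}
  ]
}}

```text
t: 4.25
eef_pos: [427.1, -321.6, 231.1]
tcp_rot: [3.138, 0.003, 1.403]
ft_force: [0.5, -0.3, 0.4]
opening: 0.997
```

```bash
cat > st.py <<'E'
import sys
from h import *
from cell import env
def go(x,y,z,deg):
    s=env.state();print('t',s['t'],s['eef_pos'].round(2),s['tcp_rot'].round(4),'qv',s['qvel'].round(3),'F',s['ft_force'].round(2),'M',s['moment'].round(2),'op',round(s['opening'],3))
    ph=np.radians(deg)
    rr=Ro.from_euler('xyz',s['tcp_rot']).inv()*Ro.from_euler('xyz',[np.pi,0,ph]); print('rot frac',(rr.as_rotvec()/np.radians(90)).round(4))
    print('shift frac',((R(s['tcp_rot']).T@(np.array([x,y,z])-s['eef_pos']))/800).round(5))
if __name__=='__main__': go(*map(float,sys.argv[1:]))
E
python3 st.py 425.3 -321.9 150 80.1
```

```text
t 4.25 [ 427.14 -321.59  231.12] [3.1375e+00 2.6000e-03 1.4027e+00] qv [ 0.001  0.001 -0.002 -0.001  0.006 -0.002] F [ 0.46 -0.33  0.38] M [-0.05  0.08 -0.02] op 0.997
rot frac [0.0026 0.0016 0.003 ]
shift frac [-0.00051 -0.00261  0.10139]
```

Call:
{"name": "arm_command", "arguments": {
  "steps": [
    {"dx": -0.0005,"dy": -0.0025,"dz": 0.03,"rx": 0.0026,"ry": 0.0016,"rz": 0.003,"claw": -1},
    {"dx": 0,"dy": 0,"dz": 0.03,"rx": 0,"ry": 0,"rz": 0,"claw": -1},
    {"dx": 0,"dy": 0,"dz": 0.02,"rx": 0,"ry": 0,"rz": 0,"claw": -1},
    {"dx": 0,"dy": 0,"dz": 0,"rx": 0,"ry": 0,"rz": 0,"claw": -1},
    {"dx": 0,"dy": 0,"dz": 0,"rx": 0,"ry": 0,"rz": 0,"claw": -1}
  ]
}}

```text
t: 4.88
eef_pos: [427.9, -323.1, 172.0]
tcp_rot: [3.134, 0.005, 1.399]
ft_force: [-1.0, -0.4, 0.1]
opening: 1.0
```

```bash
python3 st.py 425.3 -321.9 150 80.1
```

```text
t 4.875 [ 427.9  -323.12  172.02] [3.1336 0.0051 1.3993] qv [ 0.001 -0.005 -0.005  0.     0.006  0.   ] F [-1.01 -0.44  0.07] M [-0.11  0.06  0.04] op 1.0
rot frac [0.0051 0.0033 0.0008]
shift frac [ 0.00109 -0.00368  0.02749]
```

Call:
{"name": "arm_command", "arguments": {
  "steps": [
    {"dx": 0.001,"dy": -0.0037,"dz": 0.018,"rx": 0.0055,"ry": 0.0035,"rz": 0.001,"claw": -1},
    {"dx": 0,"dy": -0.0005,"dz": 0.011,"rx": 0.0015,"ry": 0.001,"rz": 0,"claw": -1},
    {"dx": 0,"dy": -0.0005,"dz": 0.001,"rx": 0.001,"ry": 0.0006,"rz": 0,"claw": -1}
  ]
}}

```text
t: 5.25
eef_pos: [424.6, -322.0, 147.8]
tcp_rot: [-3.138, -0.002, 1.398]
ft_force: [-0.2, -0.1, 0.6]
opening: 1.001
```

```bash
python3 st.py 425.3 -321.9 150 80.1
```

```text
t 5.25 [ 424.56 -321.96  147.75] [-3.1378e+00 -2.3000e-03  1.3977e+00] qv [-0.003  0.007 -0.001  0.     0.001 -0.003] F [-0.24 -0.14  0.55] M [-0.1   0.11  0.03] op 1.001
rot frac [-0.0024 -0.0015 -0.0002]
shift frac [ 0.00024  0.00089 -0.00281]
```

Call:
{"name": "arm_command", "arguments": {
  "steps": [
    {"dx": 0,"dy": 0.0008,"dz": -0.002,"rx": -0.0015,"ry": -0.001,"rz": 0,"claw": 1},
    {"dx": 0,"dy": 0,"dz": -0.001,"rx": 0.0003,"ry": 0,"rz": 0,"claw": 1},
    {"dx": 0,"dy": 0,"dz": 0,"rx": 0.0005,"ry": 0.0003,"rz": 0,"claw": 1},
    {"dx": 0,"dy": 0,"dz": 0,"rx": 0.0005,"ry": 0.0003,"rz": 0,"claw": 1}
  ]
}}

```text
t: 5.75
eef_pos: [425.4, -322.3, 150.7]
tcp_rot: [-3.139, -0.001, 1.398]
ft_force: [-0.4, -0.6, 0.7]
opening: 0.635
```

```bash
python3 st.py 425.3 -321.9 150 80.1
```

```text
t 5.75 [ 425.44 -322.28  150.72] [-3.1387e+00 -1.3000e-03  1.3977e+00] qv [-0.001  0.001 -0.005 -0.     0.01   0.001] F [-0.37 -0.58  0.71] M [-0.11  0.09  0.02] op 0.635
rot frac [-0.0018 -0.0008 -0.0002]
shift frac [ 0.00043 -0.00025  0.0009 ]
```

Call:
{"name": "arm_command", "arguments": {
  "steps": [
    {"dx": 0,"dy": 0,"dz": 0,"rx": -0.001,"ry": -0.0005,"rz": 0,"claw": 1},
    {"dx": 0,"dy": 0,"dz": 0,"rx": 0,"ry": 0,"rz": 0,"claw": 1},
    {"dx": 0,"dy": 0,"dz": 0,"rx": 0.0005,"ry": 0.0003,"rz": 0,"claw": 1},
    {"dx": 0,"dy": 0,"dz": 0,"rx": 0.0005,"ry": 0.0003,"rz": 0,"claw": 1},
    {"dx": 0,"dy": 0,"dz": 0,"rx": 0.0005,"ry": 0.0003,"rz": 0,"claw": 1},
    {"dx": 0,"dy": 0,"dz": 0,"rx": 0.0005,"ry": 0.0003,"rz": 0,"claw": 1}
  ]
}}

```text
t: 6.5
eef_pos: [425.2, -322.2, 150.8]
tcp_rot: [-3.137, -0.003, 1.398]
ft_force: [0.0, -0.1, 1.6]
opening: 0.233
```

```bash
python3 st.py 425.3 -321.9 290 80.1
```

```text
t 6.5 [ 425.19 -322.2   150.84] [-3.1366e+00 -2.5000e-03  1.3977e+00] qv [-0.001  0.003 -0.005 -0.001  0.01  -0.   ] F [ 0.04 -0.05  1.59] M [-0.11  0.14 -0.01] op 0.233
rot frac [-0.0032 -0.0016 -0.0002]
shift frac [ 0.00084 -0.0008  -0.17395]
```

Gripped: opening 0.233 × 95 = 22 mm. Now lifting.

Call:
{"name": "arm_command", "arguments": {
  "steps": [
    {"dx": 0,"dy": 0,"dz": -0.02,"rx": -0.001,"ry": -0.0005,"rz": 0,"claw": 1},
    {"dx": 0,"dy": 0,"dz": -0.035,"rx": 0,"ry": 0,"rz": 0,"claw": 1},
    {"dx": 0,"dy": 0,"dz": -0.045,"rx": 0,"ry": 0,"rz": 0,"claw": 1},
    {"dx": 0,"dy": 0,"dz": -0.045,"rx": 0,"ry": 0,"rz": 0,"claw": 1},
    {"dx": 0,"dy": 0,"dz": -0.03,"rx": 0,"ry": 0,"rz": 0,"claw": 1},
    {"dx": 0,"dy": 0,"dz": -0.01,"rx": 0,"ry": 0,"rz": 0,"claw": 1}
  ]
}}

```text
t: 7.25
eef_pos: [424.7, -321.3, 305.3]
tcp_rot: [-3.135, -0.004, 1.398]
ft_force: [-0.2, 0.6, -5.2]
opening: 0.229
```

```bash
python3 st.py 425.3 -321.9 305 80.1
python3 - <<'E'
from h import *
from cell import env
s=env.state()
rows(s['eef_pos'],s['tcp_rot'][2],[520.9,3.1,305],np.radians(86.7),n=8)
p,d=env.read_camera('wrist');cv2.imwrite('pics/w3.png',p[:,:,::-1])
E
```

```text
t 7.25 [ 424.67 -321.33  305.26] [-3.1351 -0.0043  1.3978] qv [ 0.001 -0.047 -0.087  0.     0.159  0.   ] F [-0.18  0.57 -5.23] M [-0.1   0.05  0.03] op 0.229
rot frac [-0.0042 -0.0027 -0.0001]
shift frac [-0.00056  0.0009   0.00032]
{"dx":0.0525,"dy":0.0061,"dz":0.0000,"rz":-0.0092}
{"dx":0.0524,"dy":0.0068,"dz":0.0000,"rz":-0.0092}
{"dx":0.0523,"dy":0.0076,"dz":0.0000,"rz":-0.0092}
{"dx":0.0522,"dy":0.0084,"dz":0.0000,"rz":-0.0092}
{"dx":0.0521,"dy":0.0091,"dz":0.0000,"rz":-0.0092}
{"dx":0.0519,"dy":0.0099,"dz":0.0000,"rz":-0.0092}
{"dx":0.0518,"dy":0.0106,"dz":0.0000,"rz":-0.0092}
{"dx":0.0516,"dy":0.0113,"dz":0.0000,"rz":-0.0092}
```

View pics/w3.png

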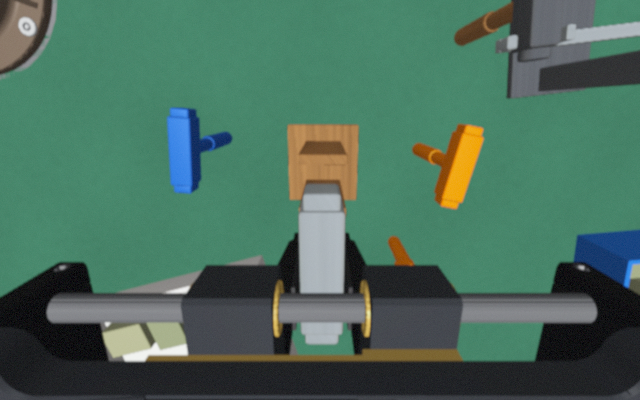

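The head sits square between the fingers at (322,260), clear of the stand, and the wrist carries about 5 N. I'll take it to a point in front of the free fork.

Call:
{"name": "arm_command", "arguments": {
  "steps": [
    {"dx": 0.025,"dy": 0.004,"dz": 0,"rx": -0.004,"ry": -0.0027,"rz": -0.009,"claw": 1},
    {"dx": 0.045,"dy": 0.007,"dz": 0,"rx": 0,"ry": 0,"rz": -0.009,"claw": 1},
    {"dx": 0.05,"dy": 0.0075,"dz": 0,"rx": 0,"ry": 0,"rz": -0.009,"claw": 1},
    {"dx": 0.05,"dy": 0.008,"dz": 0,"rx": 0,"ry": 0,"rz": -0.009,"claw": 1},
    {"dx": 0.05,"dy": 0.009,"dz": 0,"rx": 0,"ry": 0,"rz": -0.009,"claw": 1},
    {"dx": 0.05,"dy": 0.01,"dz": 0,"rx": 0,"ry": 0,"rz": -0.009,"claw": 1},
    {"dx": 0.05,"dy": 0.0105,"dz": 0,"rx": 0,"ry": 0,"rz": -0.009,"claw": 1},
    {"dx": 0.04,"dy": 0.006,"dz": 0,"rx": 0,"ry": 0,"rz": -0.009,"claw": 1},
    {"dx": 0.02,"dy": 0.003,"dz": 0,"rx": 0,"ry": 0,"rz": -0.001,"claw": 1},
    {"dx": 0,"dy": 0,"dz": 0,"rx": 0,"ry": 0,"rz": 0,"claw": 1}
  ]
}}

```text
t: 8.55
eef_pos: [509.3, -7.3, 296.6]
tcp_rot: [-3.127, -0.007, 1.521]
ft_force: [-0.3, -0.4, -5.9]
opening: 0.23
```

```bash
python3 st.py 520.9 3.1 209 86.7
```

```text
t 8.55 [509.34  -7.32 296.65] [-3.1275 -0.0067  1.5213] qv [-0.001  0.004  0.012 -0.007 -0.003 -0.007] F [-0.31 -0.36 -5.9 ] M [-0.13  0.01  0.05] op 0.23
rot frac [-0.009  -0.0042  0.0052]
shift frac [0.01299 0.01534 0.10944]
```

Call:
{"name": "arm_command", "arguments": {
  "steps": [
    {"dx": 0.013,"dy": 0.012,"dz": 0.02,"rx": -0.009,"ry": -0.0042,"rz": 0.005,"claw": 1},
    {"dx": 0,"dy": 0,"dz": 0.03,"rx": -0.001,"ry": 0,"rz": 0,"claw": 1},
    {"dx": 0,"dy": 0,"dz": 0.03,"rx": -0.001,"ry": 0,"rz": 0,"claw": 1},
    {"dx": 0,"dy": 0,"dz": 0.02,"rx": -0.001,"ry": 0,"rz": 0,"claw": 1},
    {"dx": 0,"dy": 0,"dz": 0.005,"rx": 0,"ry": 0,"rz": 0,"claw": 1},
    {"dx": 0,"dy": 0,"dz": 0,"rx": 0,"ry": 0,"rz": 0,"claw": 1}
  ]
}}

```text
t: 9.3
eef_pos: [518.3, -0.8, 209.3]
tcp_rot: [3.138, 0.001, 1.509]
ft_force: [0.0, -0.2, -4.2]
opening: 0.228
```

```bash
python3 st.py 520.9 3.1 209 86.7
```

```text
t 9.3 [518.29  -0.8  209.35] [3.1379e+00 1.5000e-03 1.5094e+00] qv [-0.008 -0.002 -0.    -0.003  0.002 -0.003] F [ 0.01 -0.18 -4.18] M [-0.08  0.06  0.04] op 0.228
rot frac [ 0.0023  0.0009 -0.0024]
shift frac [0.00507 0.00296 0.00044]
```

Call:
{"name": "arm_command", "arguments": {
  "steps": [
    {"dx": 0.005,"dy": 0.025,"dz": 0,"rx": 0.0023,"ry": 0.001,"rz": -0.0024,"claw": 1},
    {"dx": 0,"dy": 0.025,"dz": 0,"rx": 0,"ry": 0,"rz": 0,"claw": 1},
    {"dx": 0,"dy": 0.018,"dz": 0,"rx": 0,"ry": 0,"rz": 0,"claw": 1},
    {"dx": 0,"dy": 0,"dz": 0,"rx": 0,"ry": 0,"rz": 0,"claw": 1},
    {"dx": 0,"dy": 0,"dz": 0,"rx": 0,"ry": 0,"rz": 0,"claw": 1}
  ]
}}

```text
t: 9.93
eef_pos: [574.3, -1.0, 212.0]
tcp_rot: [3.139, 0.0, 1.512]
ft_force: [-0.2, 0.5, -4.6]
opening: 0.232
```

```bash
python3 st.py 575.8 0 209 86.7
python3 - <<'E'
from h import *
from cell import env
import pickle
for n in ('scene','wrist'):
    c=env.get_calibration(n);p,d=env.read_camera(n);pickle.dump((c,p,d),open(n+'4.pkl','wb'))
    if n=='scene': p=cv2.resize(p[150:310,260:480],None,fx=3.5,fy=3.5,interpolation=cv2.INTER_CUBIC)
    cv2.imwrite(f'pics/{n}4.png',p[:,:,::-1])
E
```

```text
t 9.925 [574.3   -1.03 212.04] [3.1390e+00 3.0000e-04 1.5122e+00] qv [-0.001 -0.    -0.004 -0.001  0.    -0.   ] F [-0.17  0.54 -4.56] M [-0.05  0.11 -0.  ] op 0.232
rot frac [ 0.0016  0.0002 -0.0006]
shift frac [0.00139 0.00179 0.00381]
```

View pics/scene4.png

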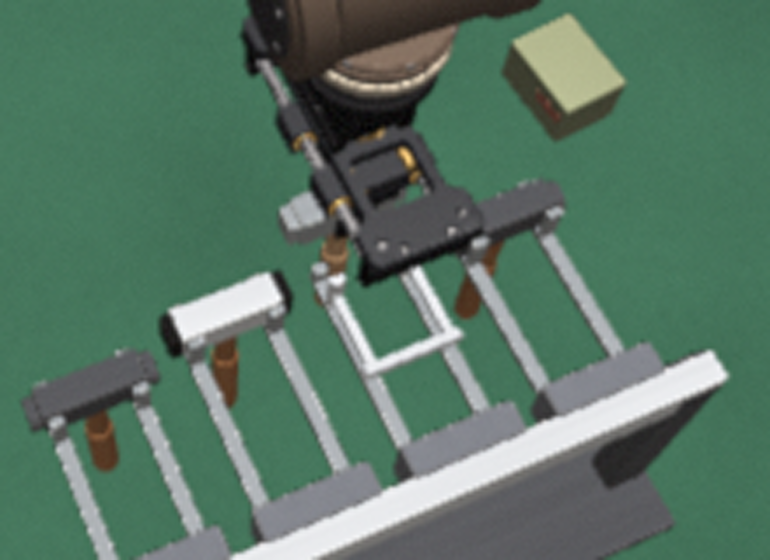

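View pics/wrist4.png

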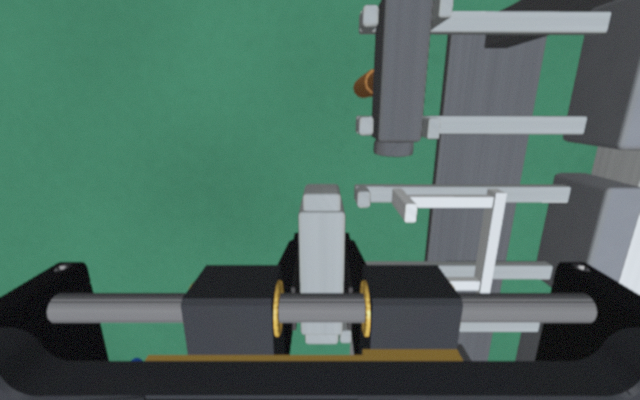

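The wrist view shows the held head at (322,262), square and just in front of the fork, with its left tip at (362,196). I'll measure both in this same picture so the camera bias cancels.

Run:
```python
from h import *
import pickle
c,p,d=pickle.load(open('wrist4.pkl','rb'));P=pts(c,d)
th=np.radians(-3.1);ux=np.array([np.cos(th),np.sin(th)]);uy=np.array([-np.sin(th),np.cos(th)])
X=P[...,:2]@ux;Y=P[...,:2]@uy;Z=P[...,2]
v,u=np.mgrid[0:400,0:640]
def st(m,n):print(n,m.sum(),'X',np.percentile(X[m],[2,50,98]).round(1),'Y',np.percentile(Y[m],[2,50,98]).round(1),'Z',np.median(Z[m]).round(1))
H=(u>290)&(u<352)&(v>175)&(v<290)&(Z>215)&(Z<255)
st(H,'head top')
for vv in (190,205,230,255): 
    m=H&(v==vv); print(vv,u[m].min(),u[m].max(),X[m].min().round(1),X[m].max().round(1),Y[m].mean().round(1),np.median(Z[m]).round(1))
st((u>352)&(u<375)&(v>183)&(v<215)&(Z>192)&(Z<210),'tipL')
st((u>385)&(u<420)&(v>185)&(v<222)&(Z>221)&(Z<235),'padL top')
st((u>380)&(u<480)&(v>185)&(v<222)&(Z>192)&(Z<215),'rod')
st((u>478)&(u<506)&(v>190)&(v<295)&(Z>200)&(Z<215),'crossbar')
st((u>380)&(u<420)&(v<155)&(Z>210)&(Z<225),'nb0')
# bottom end of head
m=(u>300)&(u<345)&(v>322)&(v<350)&(Z>200)&(Z<260);st(m,'head near end')
```

```text
head top 5300 X [561.  574.4 587.6] Y [24.5 47.1 72. ] Z 239.5
190 304 339 566.1 583.3 71.8 231.0
205 301 342 564.5 584.8 66.0 236.9
230 299 344 564.0 585.3 54.8 239.6
255 291 351 559.9 588.6 41.8 239.7
tipL 258 X [595.4 598.9 603.2] Y [54.  59.4 63.3] Z 199.9
padL top 252 X [617.2 619.8 623. ] Y [53.5 58.6 63.2] Z 224.3
rod 1107 X [617.3 640.7 664.2] Y [54.8 59.2 63.1] Z 204.4
crossbar 1698 X [666.1 673.3 678.1] Y [ 1.5 37.5 62.9] Z 206.1
nb0 5838 X [603.7 612.4 622.1] Y [ 88.3 124.1 154.9] Z 216.5
head near end 809 X [564.2 574.5 588.5] Y [-37.1  -2.1   3.6] Z 239.1
```

```bash
cat > bay.py <<'E'
import sys
from st import go
import numpy as np
X,L,z=map(float,sys.argv[1:4]);th=np.radians(-3.1)
from cell import env
s=env.state();e=s['eef_pos'][:2];ux=np.array([np.cos(th),np.sin(th)]);uy=np.array([-np.sin(th),np.cos(th)])
print('bay X,L',(e@ux).round(2),(e@uy).round(2),'force along x',(s['ft_force'][:2]@ux).round(2))
w=X*ux+L*uy;go(w[0],w[1],z,86.6)
E
python3 bay.py 603 31.1 207
```

```text
bay X,L 573.54 30.06 force along x -0.54
t 10.025 [574.33  -1.   212.12] [3.1388e+00 3.0000e-04 1.5123e+00] qv [ 0.001 -0.    -0.     0.003  0.     0.001] F [-0.5   0.68 -5.23] M [-0.05  0.03 -0.02] op 0.229
rot frac [0.0018 0.0002 0.0005]
shift frac [0.00147 0.0368  0.0065 ]
```

Call:
{"name": "arm_command", "arguments": {
  "steps": [
    {"dx": 0.0014,"dy": 0.012,"dz": 0.004,"rx": 0.0018,"ry": 0,"rz": 0,"claw": 1},
    {"dx": 0,"dy": 0.012,"dz": 0.003,"rx": 0,"ry": 0,"rz": 0,"claw": 1},
    {"dx": 0,"dy": 0.009,"dz": 0.001,"rx": 0,"ry": 0,"rz": 0,"claw": 1},
    {"dx": 0,"dy": 0,"dz": 0,"rx": 0,"ry": 0,"rz": 0,"claw": 1}
  ]
}}

```text
t: 10.52
eef_pos: [602.5, -1.4, 205.2]
tcp_rot: [-3.141, 0.0, 1.512]
ft_force: [-0.3, 0.2, -5.1]
opening: 0.23
```

```bash
python3 bay.py 603 31.1 207
```

```text
bay X,L 601.68 31.17 force along x -0.3
t 10.525 [602.48  -1.41 205.22] [-3.1414e+00  3.0000e-04  1.5123e+00] qv [0.001 0.    0.007 0.001 0.002 0.   ] F [-0.29  0.19 -5.06] M [-0.08  0.06  0.02] op 0.23
rot frac [-0.0002  0.0002  0.0005]
shift frac [-8.00e-05  1.65e-03 -2.23e-03]
```

Call:
{"name": "arm_command", "arguments": {
  "steps": [
    {"dx": 0,"dy": 0.005,"dz": 0,"rx": 0,"ry": 0,"rz": 0,"claw": 1},
    {"dx": 0,"dy": 0.004,"dz": 0,"rx": 0,"ry": 0,"rz": 0,"claw": 1}
  ]
}}

```text
t: 10.78
eef_pos: [609.1, -1.8, 205.1]
tcp_rot: [-3.139, 0.0, 1.512]
ft_force: [-4.6, 0.7, -3.6]
opening: 0.23
```

```bash
python3 bay.py 615.9 31.1 206
```

```text
bay X,L 608.35 31.18 force along x -4.6
t 10.775 [609.14  -1.76 205.1 ] [-3.1392e+00  2.0000e-04  1.5122e+00] qv [ 0.003  0.034 -0.06  -0.002  0.035  0.001] F [-4.57  0.67 -3.57] M [-0.12  0.83 -0.06] op 0.23
rot frac [-0.0015  0.0001  0.0005]
shift frac [-6.00e-05  9.44e-03 -1.14e-03]
```

Contact at X≈605.6 as predicted, with 4.6 N on the plate. I'll press on to about 10 mm.

Call:
{"name": "arm_command", "arguments": {
  "steps": [
    {"dx": 0,"dy": 0.005,"dz": -0.001,"rx": -0.001,"ry": 0,"rz": 0,"claw": 1},
    {"dx": 0,"dy": 0.003,"dz": 0,"rx": 0,"ry": 0,"rz": 0,"claw": 1}
  ]
}}

```text
t: 11.02
eef_pos: [614.0, -2.1, 205.3]
tcp_rot: [-3.136, 0.0, 1.512]
ft_force: [-8.0, 0.4, -0.8]
opening: 0.228
```

```bash
python3 bay.py 615.9 31.1 206
```

```text
bay X,L 613.19 31.15 force along x -8.02
t 11.025 [613.97  -2.05 205.3 ] [-3.1358e+00  1.0000e-04  1.5120e+00] qv [ 0.     0.025 -0.045 -0.001  0.037  0.001] F [-8.01  0.44 -0.76] M [-0.14  1.26 -0.09] op 0.228
rot frac [-0.0037  0.0001  0.0004]
shift frac [-5.00e-05  3.39e-03 -8.90e-04]
```

Call:
{"name": "arm_command", "arguments": {
  "steps": [
    {"dx": 0,"dy": 0.003,"dz": 0,"rx": -0.004,"ry": 0,"rz": 0,"claw": 1},
    {"dx": 0,"dy": 0.001,"dz": 0,"rx": -0.001,"ry": 0,"rz": 0,"claw": 1}
  ]
}}

```text
t: 11.28
eef_pos: [615.4, -2.1, 205.3]
tcp_rot: [-3.139, 0.0, 1.512]
ft_force: [-7.4, -0.0, -2.5]
opening: 0.232
```

```bash
python3 bay.py 615.9 31.1 206
```

```text
bay X,L 614.64 31.15 force along x -7.42
t 11.275 [615.42  -2.14 205.25] [-3.1389e+00  1.0000e-04  1.5119e+00] qv [-0.     0.002 -0.002 -0.001  0.008  0.001] F [-7.43 -0.02 -2.47] M [-0.05  1.36 -0.1 ] op 0.232
rot frac [-0.0017  0.0001  0.0003]
shift frac [-5.00e-05  1.57e-03 -9.40e-04]
```

Call:
{"name": "arm_command", "arguments": {
  "steps": [
    {"dx": 0,"dy": 0.003,"dz": 0.001,"rx": -0.002,"ry": 0,"rz": 0,"claw": 1},
    {"dx": 0,"dy": 0.001,"dz": 0.005,"rx": -0.001,"ry": 0,"rz": 0,"claw": 1}
  ]
}}

```text
t: 11.52
eef_pos: [616.8, -2.1, 200.9]
tcp_rot: [-3.139, 0.0, 1.512]
ft_force: [-8.7, 0.0, -0.1]
opening: 0.231
```

```bash
python3 bay.py 615.9 31.1 188.8
```

```text
bay X,L 616.01 31.23 force along x -8.7
t 11.525 [616.8   -2.13 200.95] [-3.1395  0.      1.5119] qv [ 0.003  0.031  0.041 -0.    -0.06   0.001] F [-8.71  0.03 -0.06] M [-0.01  1.5  -0.07] op 0.231
rot frac [-0.0013  0.      0.0003]
shift frac [-0.00017 -0.00011  0.01518]
```

Call:
{"name": "arm_command", "arguments": {
  "steps": [
    {"dx": 0,"dy": 0.0005,"dz": 0.005,"rx": -0.001,"ry": 0,"rz": 0,"claw": 1},
    {"dx": 0,"dy": 0.0005,"dz": 0.004,"rx": -0.001,"ry": 0,"rz": 0,"claw": 1}
  ]
}}

```text
t: 11.78
eef_pos: [615.7, -2.0, 194.0]
tcp_rot: [-3.139, -0.0, 1.512]
ft_force: [-8.5, 1.3, 0.3]
opening: 0.227
```

```bash
python3 bay.py 615.9 31.1 188.8
```

```text
bay X,L 614.95 31.32 force along x -8.54
t 11.775 [615.75  -1.99 194.03] [-3.1386 -0.      1.5118] qv [ 0.     0.021  0.033  0.    -0.05  -0.001] F [-8.48  1.29  0.3 ] M [-0.02  1.33 -0.13] op 0.227
rot frac [-0.0019 -0.      0.0002]
shift frac [-0.00026  0.00121  0.00653]
```

Call:
{"name": "arm_command", "arguments": {
  "steps": [
    {"dx": 0,"dy": 0.001,"dz": 0.004,"rx": -0.001,"ry": 0,"rz": 0,"claw": 1},
    {"dx": 0,"dy": 0.0005,"dz": 0.002,"rx": -0.001,"ry": 0,"rz": 0,"claw": 1}
  ]
}}

```text
t: 12.02
eef_pos: [615.2, -1.9, 189.4]
tcp_rot: [-3.138, -0.0, 1.512]
ft_force: [-7.1, -0.5, -0.1]
opening: 0.232
```

```bash
python3 bay.py 615.9 31.1 188.8
```

```text
bay X,L 614.38 31.39 force along x -7.08
t 12.025 [615.17  -1.88 189.44] [-3.1377e+00 -1.0000e-04  1.5118e+00] qv [-0.     0.006  0.021 -0.    -0.024  0.001] F [-7.12 -0.5  -0.08] M [-0.1   1.28 -0.11] op 0.232
rot frac [-0.0025 -0.0001  0.0002]
shift frac [-0.00035  0.00191  0.00079]
```

Call:
{"name": "arm_command", "arguments": {
  "steps": [
    {"dx": -0.0003,"dy": 0.0005,"dz": 0.002,"rx": -0.0025,"ry": 0,"rz": 0,"claw": 1},
    {"dx": 0,"dy": 0,"dz": 0.001,"rx": -0.001,"ry": 0,"rz": 0,"claw": 1}
  ]
}}

```text
t: 12.28
eef_pos: [615.0, -1.9, 188.8]
tcp_rot: [3.14, -0.0, 1.512]
ft_force: [-3.0, -0.4, 0.2]
opening: 0.231
```

```bash
python3 bay.py 614 31.1 188.8
```

```text
bay X,L 614.21 31.36 force along x -2.97
t 12.275 [615.01  -1.91 188.83] [ 3.1401e+00 -4.0000e-04  1.5116e+00] qv [ 0.    -0.004  0.011  0.001 -0.02  -0.001] F [-2.99 -0.35  0.17] M [-0.03  0.68 -0.16] op 0.231
rot frac [ 0.0009 -0.0003  0.0001]
shift frac [-3.2e-04 -2.7e-04  4.0e-05]
```

Call:
{"name": "arm_command", "arguments": {
  "steps": [
    {"dx": 0,"dy": 0,"dz": 0.002,"rx": 0,"ry": 0,"rz": 0,"claw": 1},
    {"dx": 0,"dy": 0,"dz": 0.002,"rx": 0,"ry": 0,"rz": 0,"claw": 1}
  ]
}}

```text
t: 12.52
eef_pos: [615.1, -1.9, 188.8]
tcp_rot: [3.138, -0.0, 1.512]
ft_force: [-8.1, 0.0, 10.4]
opening: 0.228
```

```bash
python3 bay.py 614 31.1 188.8
```

```text
bay X,L 614.28 31.35 force along x -8.05
t 12.525 [615.08  -1.92 188.79] [ 3.1379e+00 -2.0000e-04  1.5116e+00] qv [-0.001 -0.003  0.006 -0.001 -0.01   0.   ] F [-8.06  0.03 10.35] M [ 0.05  1.61 -0.12] op 0.228
rot frac [ 0.0023 -0.0001  0.0001]
shift frac [-3.1e-04 -3.5e-04 -1.0e-05]
```

It stopped at TCP z 188.8, as computed for seated, with 10 N upward, so the head is on the prongs. A quick look before letting go.

```bash
python3 - <<'E'
from h import *
from cell import env
import pickle
for n in ('scene','wrist'):
    c=env.get_calibration(n);p,d=env.read_camera(n);pickle.dump((c,p,d),open(n+'5.pkl','wb'))
    if n=='scene': p=cv2.resize(p[170:310,260:460],None,fx=4,fy=4,interpolation=cv2.INTER_CUBIC)
    cv2.imwrite(f'pics/{n}5.png',p[:,:,::-1])
P=pts(c,d);th=np.radians(-3.1);ux=np.array([np.cos(th),np.sin(th)]);uy=np.array([-np.sin(th),np.cos(th)])
X=P[...,:2]@ux;Y=P[...,:2]@uy;Z=P[...,2];v,u=np.mgrid[0:400,0:640]
H=(u>300)&(u<344)&(v>175)&(v<290)&(Z>205)&(Z<255)
print('head top z',np.median(Z[H]),'far end Y',np.percentile(Y[H],99),'X',np.percentile(X[H],[2,98]))
E
python3 bay.py 614 31.1 188.8
```

```text
head top z 216.31019646506874 far end Y 73.30879904283688 X [605.63799137 625.27455819]
bay X,L 614.24 31.33 force along x -6.76
t 12.625 [615.04  -1.93 188.74] [ 3.1380e+00 -2.0000e-04  1.5116e+00] qv [ 0.     0.001 -0.001  0.     0.001  0.001] F [-6.77 -0.09 10.65] M [ 0.1   1.58 -0.08] op 0.229
rot frac [ 0.0023 -0.0002  0.0001]
shift frac [-2.9e-04 -3.0e-04 -7.0e-05]
```

View pics/wrist5.png

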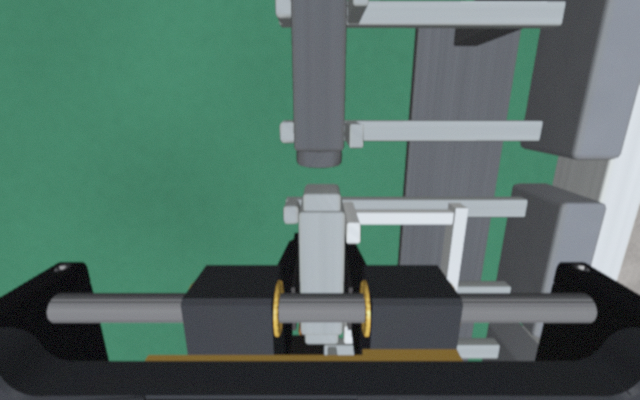

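View pics/scene5.png

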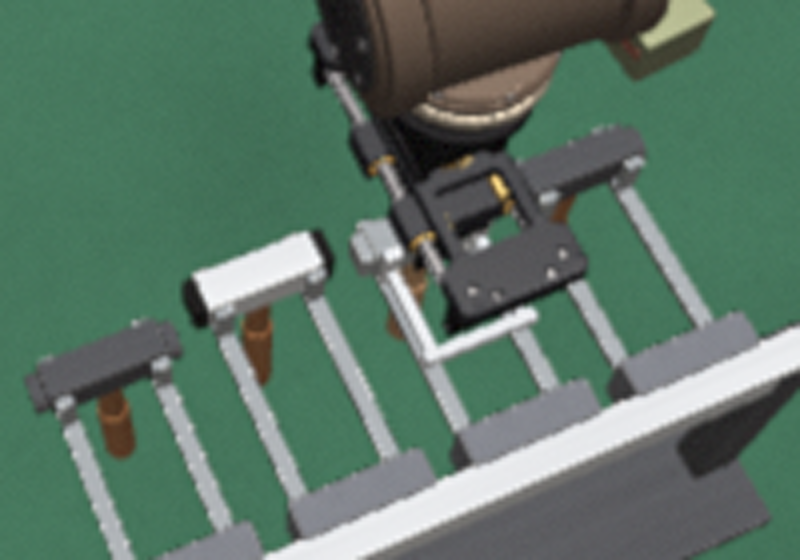

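Head-top height is 216.3 mm, against 216.4 for the seated neighbours in the same camera. The head sits between the tip (291,210) and the pad (352,222). Letting go with a modest opening so the rear finger stays clear of the crossbar.

Call:
{"name": "arm_command", "arguments": {
  "steps": [
    {"dx": 0,"dy": 0,"dz": 0.001,"rx": 0.001,"ry": 0,"rz": 0,"claw": 0.0},
    {"dx": 0,"dy": 0,"dz": 0,"rx": 0,"ry": 0,"rz": 0,"claw": 0.0},
    {"dx": 0,"dy": 0,"dz": 0,"rx": 0,"ry": 0,"rz": 0,"claw": 0.0},
    {"dx": 0,"dy": 0,"dz": 0,"rx": 0,"ry": 0,"rz": 0,"claw": 0.0}
  ]
}}

```text
t: 13.12
eef_pos: [616.9, -2.1, 189.4]
tcp_rot: [3.134, 0.0, 1.512]
ft_force: [0.3, -0.5, -0.0]
opening: 0.499
```

```bash
python3 bay.py 614 31.1 270
```

```text
bay X,L 616.11 31.26 force along x 0.37
t 13.125 [616.9   -2.11 189.41] [3.1343 0.     1.5117] qv [ 0.002 -0.    -0.002 -0.    -0.002  0.   ] F [ 0.34 -0.53 -0.  ] M [-0.1   0.05  0.  ] op 0.499
rot frac [0.0046 0.     0.0002]
shift frac [-0.00021 -0.00191 -0.10075]
```

Released, with zero force on the wrist. Straightening and rising straight up.

Call:
{"name": "arm_command", "arguments": {
  "steps": [
    {"dx": 0,"dy": -0.002,"dz": -0.005,"rx": 0.004,"ry": 0,"rz": 0,"claw": 0.0},
    {"dx": 0,"dy": 0,"dz": -0.015,"rx": 0,"ry": 0,"rz": 0,"claw": 0.0},
    {"dx": 0,"dy": 0,"dz": -0.025,"rx": 0,"ry": 0,"rz": 0,"claw": 0.0},
    {"dx": 0,"dy": 0,"dz": -0.04,"rx": 0,"ry": 0,"rz": 0,"claw": 0.0},
    {"dx": 0,"dy": 0,"dz": -0.05,"rx": 0,"ry": 0,"rz": 0,"claw": 0.0},
    {"dx": -0.05,"dy": 0,"dz": -0.04,"rx": 0,"ry": 0,"rz": 0,"claw": 0.0},
    {"dx": -0.06,"dy": 0,"dz": 0,"rx": 0,"ry": 0,"rz": 0,"claw": 0.0},
    {"dx": -0.04,"dy": 0,"dz": 0,"rx": 0,"ry": 0,"rz": 0,"claw": 0.0},
    {"dx": 0,"dy": 0,"dz": 0,"rx": 0,"ry": 0,"rz": 0,"claw": 0.0}
  ]
}}

```text
t: 14.25
eef_pos: [607.9, -124.5, 341.2]
tcp_rot: [3.135, 0.002, 1.513]
ft_force: [-0.3, 1.7, 0.7]
opening: 0.503
```

```bash
python3 bay.py 614 31.1 270
python3 - <<'E'
from h import *
from cell import env
import pickle
th=np.radians(-3.1);ux=np.array([np.cos(th),np.sin(th)]);uy=np.array([-np.sin(th),np.cos(th)])
for n in ('scene','wrist','top'):
    c=env.get_calibration(n);p,d=env.read_camera(n);pickle.dump((c,p,d),open(n+'6.pkl','wb'))
    P=pts(c,d);X=P[...,:2]@ux;Y=P[...,:2]@uy;Z=P[...,2]
    for nm,y0,y1 in (('nb0',80,172),('ours',-13,77),('nb1',-109,-17)):
        m=(Z>210)&(Z<221)&(X>585)&(X<632)&(Y>y0)&(Y<y1)&(d>0)
        if m.sum()>20: print(n,nm,m.sum(),'X',np.percentile(X[m],[3,50,97]).round(1),'Y',np.percentile(Y[m],[1,99]).round(1),'Z',np.median(Z[m]).round(1))
    if n=='scene': p=cv2.resize(p[170:310,260:460],None,fx=4,fy=4,interpolation=cv2.INTER_CUBIC)
    cv2.imwrite(f'pics/{n}6.png',p[:,:,::-1])
E
```

```text
bay X,L 613.72 -91.48 force along x -0.42
t 14.25 [ 607.88 -124.53  341.24] [3.1353e+00 1.6000e-03 1.5134e+00] qv [ 0.023 -0.014  0.002  0.009  0.006  0.011] F [-0.33  1.74  0.67] M [-0.1   0.11 -0.  ] op 0.503
rot frac [0.004  0.001  0.0012]
shift frac [ 0.15337 -0.00072  0.08881]
scene nb0 358 X [603.2 614.7 630.1] Y [ 85.7 167.5] Z 218.0
scene ours 308 X [602.8 615.2 628.8] Y [-9.1 72.3] Z 218.0
scene nb1 104 X [593.6 610.6 622.5] Y [-106.4  -34.2] Z 217.7
wrist ours 2698 X [604.3 614.6 624.8] Y [-9.6 71.1] Z 216.3
wrist nb1 2267 X [595.1 606.2 621.6] Y [-104.3  -23.8] Z 216.4
top nb0 238 X [599.4 610.8 625. ] Y [ 86.4 168.2] Z 216.3
top ours 114 X [599.9 610.  621.8] Y [32.8 72.4] Z 216.2
```

View pics/wrist6.png

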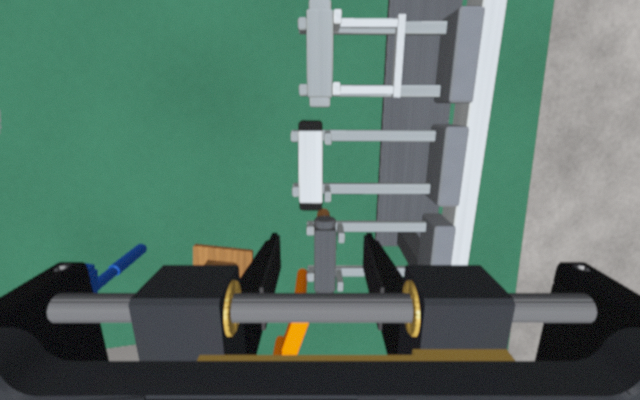

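View pics/scene6.png

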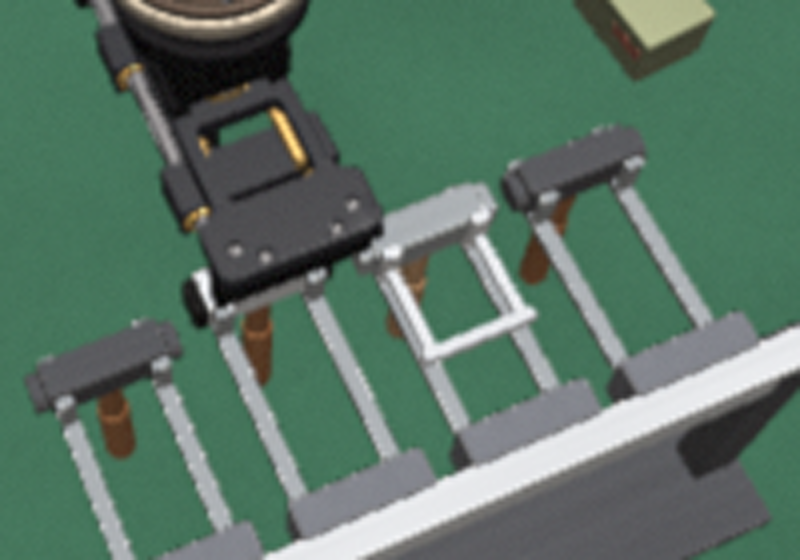

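The hammer hangs at wrist (319,52) and scene crop (440,225), level with the others (216.3 against 216.4 mm). The neighbours look undisturbed. Last, a tilt and shift check from the saved frames.

Run:
```python
from h import *
import pickle
th=np.radians(-3.1);ux=np.array([np.cos(th),np.sin(th)]);uy=np.array([-np.sin(th),np.cos(th)])
c,p,d=pickle.load(open('wrist6.pkl','rb'));P=pts(c,d);X=P[...,:2]@ux;Y=P[...,:2]@uy;Z=P[...,2]
m=(Z>212)&(Z<221)&(X>606)&(X<623)&(Y>-5)&(Y<66)
A=np.c_[X[m]-614,Y[m]-31,np.ones(m.sum())];k=np.linalg.lstsq(A,Z[m],rcond=None)[0];print('top plane slopes deg',np.degrees(k[:2]),k[2])
m=(Z>221)&(Z<235)&(Y>-10)&(Y<75)&(X<660);print('pads now X',np.percentile(X[m],[1,50,99]).round(1),'Y',np.percentile(Y[m],[1,99]).round(1),m.sum())
# neighbours and block before/after in scene
a=np.load('scene0.npz')['p'].astype(int);b=pickle.load(open('scene6.pkl','rb'))[1].astype(int)
df=np.abs(a-b).max(2)
for n,(u0,u1,v0,v1) in {'nb2':(265,310,250,290),'nb0':(385,425,200,245),'block':(400,442,150,192)}.items():
    print(n,'changed px',(df[v0:v1,u0:u1]>40).sum())
```

```text
top plane slopes deg [-0.39643503  0.44706422] 216.4096509198558
pads now X [625.4 628.2 631.5] Y [-0.8 62.7] 202
nb2 changed px 0
nb0 changed px 3
block changed px 0
```

Run:
```python
from cell import env
print(env.job_done(), env.state()['t'])
```

```text
the job is handed in; nothing more can be done
the job is handed in; nothing more can be done
```

The grey stone-trimming hammer now hangs by its head on the free hanger, and I handed the job in at about 14.4 s. I lifted it off the stand, pressed it back against the sprung plate (at most 8.7 N at any reading), lowered it behind the tips and let go.

- **Seated:** the head's top is at 216.3 mm, against 216.4 mm for the mallet beside it in the same camera. Before release it stopped on the prongs with about 10 N upward.
- **Centred and upright:** it is within about 0.5 mm of the fork's centre and tilted less than 0.5°.
- **Held by the plate:** the pads rest about 7.8 mm back, so the head sits between them and the tips.
- **Left alone:** the two end hammers and the block show no change in the scene camera. In the last pictures the arm partly hid the mallet from the scene camera; the wrist camera put it within about 1 mm of its earlier position.
- **Disagreement:** the wrist and top cameras read heights about 1.5 mm lower than the scene camera. I therefore compared each height and position within one camera.

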